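# Make up the print kit and the collage kit

### The arm

A 6-joint arm with a two-finger parallel gripper is mounted at the origin on a cart in front of the work surface, level with it; the furniture and walls round the work are solid. World frame = base frame: x ahead of the robot, y to its left, z up, the work surface at z = 0. Lengths are in m, angles in rad, forces in N, time in s.
With the tool pointing down it reaches from about 0.4 to 0.825 m from the base axis. Payload 7 kg.
Tool frame: the origin (TCP) lies midway between the tips of the shut fingers; the grasp point (between the pads) lies 19 mm behind it; z points along the fingers, y is the line along which they close (so a half turn about z gives the same grasp; the last joint's range is limited). The gripper opens to 88 mm and grips with 3 to 60 N. Pads are 19 mm wide; open, the fingers measure 130 mm over their backs; the gripper's body (78 mm by 193 mm) begins 47 mm behind the grasp point.
Start: joints at [-0.876, 0.359, 0.012, 0, -1.224, -0.288], TCP at [0.267, -0.62, 0.227] pointing down, gripper open.
Joint ranges: [-3.07, 3.07], [-1.43, 2.12], [-1.02, 1.25], [-3.03, 1.67], [-3.05, -0], [-3.03, 3.03]. Speed limits (rad/s): [2.39, 2.39, 3.01, 3.14, 3.14, 3.14].

### API

Orientations are given as [roll, pitch, yaw] about the fixed x, y, z axes, in that order (R = Rz(yaw) Ry(pitch) Rx(roll)).
In Python, from station import get_state, grab_frame, calibration, job_done, boxes_of, regions_of, spot_point gives the robot as it stands. The module is installed in compiled form; this text tells all that it offers.
- The arm moves only by the tool arm_command, never from a script. Its argument "commands" is a list of rows, each an object of numbers: "tx", "ty", "tz": the shift along the tool's x, y, z each as a share of 25 cm, from -1 to 1; "twist": the turn about the tool's z as a share of 180 degrees, from -1 to 1. A call has exactly 8 rows; each row is the pose to reach, as a shift and turn from the pose commanded when the call began, along the tool's axes at that moment, turning the shorter way round; what a row does not reach only later rows make up. A row lasts 1/12 s, in which the tool goes at most 41.7 mm and 7.16 degrees, less where a joint would pass 70% of its speed; a pose out of reach is approached as far as the arm can. A call with a number of a shift or a turn outside -1 to 1 is refused whole. A call with a gripper value outside its range is refused whole. "claw" is the opening, from 0 (shut) to 1 (fully open), set as the call begins (left out, the last holds). The fingers move at their own pace and stop on an object; "grip_force" is the grip in N (left out, the last holds). Time passes only in rows, so rows that repeat a pose let the fingers close, or fill a call up. It gives the time, the measured TCP pose, the force, the opening and the grip force at its end, in the units of the state.
- get_state(): the state, without advancing time (a new reading comes with each control period).
- grab_frame(name): name is "side" or "top" or "wrist"; returns the picture (384x512x3 uint8, red, green, blue); there is no depth.
- calibration(name): a dict with "camera_matrix" (3x3 intrinsics, pixels), "extrinsics" (4x4, takes a point from camera to world coordinates). Camera axes: x right, y down, z forward; pixel columns grow to the right and rows downward; lengths in m; the calibration is good to about 2 mm. A picture is of the moment at which its call begins: read the wrist's pose just before it. calibration takes no time and is no camera call; for the wrist camera it gives the pose at the moment of the call.
- job_done(): hands the job in; it is judged then, once.
Trained networks look in the newest picture that a camera, given by its name, has taken for a name from the list of things; names that differ only in an ending like _2 or _b are one class to them, and where a whole thing is asked for, a point or a joint stands for the part that bears it (a point fixed in the world has none). Each returns a list of dicts, best first, with "score" (0 to 1); they miss things now and then, are a little off and sometimes report something else, mostly with a low value. They report only what shows in the picture. A call takes as long as a camera call. They do not tell look-alikes from the thing itself.
- boxes_of(query, camera): "rect" ([left, top, right, bottom] in pixels, round what is visible of it).
- regions_of(query, camera): "region" (384x512 bool, what is visible of it) and "rect" ([left, top, right, bottom] in pixels, round what is visible of it).
- spot_point(query, camera): "uv" ([column, row] in pixels: a listed point, or the origin of a listed thing).
The state is a dict: "t": time; "q": joint angles; "qd": joint speeds; "joint_efforts": joint torques, N m; "eef_pos": TCP position; "ee_rot": TCP orientation; "force": force on the tool from outside, world axes, zero at the start; "moment": the same for the moment, N m; "width": finger opening in m; "gripper_force": force on a finger pad.
Only numpy, scipy, OpenCV 4.12 (cv2) and the standard library are available. Lean on these libraries where they do the work, as an engineer would, in place of code of your own. Each camera call takes 0.05 s, during which the arm holds its last target. There are 200 camera calls.

### The job

Make up two class kits from the stock lying on the robot's side of the two trays and beside them (not from what stands farther back): into the larger, three-compartment tray lay the gouge lengthwise in the full-length lane and the sharpening stone flat along the long compartment, and stand the smallest jar (bluish, grey lid) in its last cell. Into the smaller tray stand the largest jar (grey, reddish lid) in the square cell and the glue stick in the narrower one. Put each in the middle of its compartment, and leave the middle-sized jar (pink, yellowish lid) and the paint tube where they are.

Things in the scene. Friction and masses are not known exactly. Their poses are not given: they have to be found in the camera images.
- print_tray: Larger wooden tray, fixed, 171x249 mm, yaw within 0.12 rad. Floor 5 mm, walls 12 mm above the table. Origin: centre of underside, z up. In its frame (mm): gouge lane (robot's side) x -80.5..-8.5, y -119.5..119.5, centre (-44.5, 0); stone compartment x -4.5..80.5, y -119.5..35.5, centre (38, -42); small jar cell x -4.5..80.5, y 39.5..119.5, centre (38, 79.5).
- collage_tray: Smaller wooden tray, fixed, 100 (x) x 164 (y) mm, yaw within 0.12 rad. Floor 5 mm, walls and divider 12 mm above the table. Origin: centre of underside, z up. In its frame (mm): square large-jar cell (robot's right) x -45..45, y -77..13, centre (0, -32); narrower glue-stick cell x -45..45, y 17..77, centre (0, 47).
- gouge: Lino gouge lying on the table, 141 mm long, brown turned wooden handle and thin steel blade. Origin: middle of its length, at its underside. Own y runs along it: handle from y = -12 to +70 mm (up to 23 mm wide, 20 mm high), blade towards -y to y = -70 mm. Not one of those by the easel. Grasp across the handle near y = +22 mm. Either end may point either way in the lane.
- stone: Plain grey rectangular sharpening stone, 45 (x) x 125 (y) x 20 mm high, lying flat. Origin: centre of its underside; own y runs along its length. Either way round in its compartment will do.
- small_jar: Smallest of three glass ink jars, standing, dull grey metal lid (pale in strong light), bluish ink, 52 mm diameter, 62 mm high. Origin: centre of its underside; z up. Belongs in the print tray.
- large_jar: Largest of three glass ink jars, standing, dull red lid (pinkish in strong light), grey ink, 60 mm diameter, 77 mm high. Origin: centre of its underside; z up. Belongs in the collage tray.
- glue_stick: Glue stick standing upright, green with a pale middle (not the one at the far right by the easel), 27 mm diameter, 94 mm high. Origin: centre of its underside; z up. Belongs in the collage tray.
- medium_jar: Middle-sized glass ink jar, standing, yellowish lid (pale in strong light), pink ink, 56 mm diameter, 70 mm high, loose. Origin: centre of its underside. Not part of a kit: leave it where it is.
- paint_tube: Part-used yellow and white paint tube lying on the table, 33 (x) x 120 (y) x 31 mm, loose. Origin: middle of its length, at its underside; own y runs along it. Not part of a kit: leave it where it is.
Not all that is in view belongs to the job. Leave any purple or red look-alike of the glue_stick alone.

How it is judged:
By the outcome, as a careful person would: the job done as asked, in the order asked, and still so for the second after the job is handed in, with the robot touching nothing.
It also fails if it takes over 128 s, if anything falls off the work surface, if the arm or the gripper's body presses on something with over 40 N, if the wrist force passes 120 N, or if a joint passes its speed limit or range.

## Working session

There is one attempt and no reset: what is moved stays moved. The work goes in short steps, Python scripts to look and compute and a tool call to move; the robot and the scene stay as the last step left them, time stands still between calls to the robot, and variables do not carry over. Pictures are saved under pics/ and viewed, at most 14 in all, crops included, and the job is handed in when it is done.

Besides the shell and the picture viewer there is one more tool, called after "Emit:" by a JSON object that holds its "name" and its "arguments". arm_command: Moves the arm, as the interface text tells. Shift numbers are shares of 25 cm and turn numbers shares of 180 degrees, none past 1 either way. Its arguments: {"type":"object","properties":{"commands":{"type":"array"},"claw":{"type":"number"},"grip_force":{"type":"number"}},"required":["commands"]}

```bash
mkdir -p pics; cat > h.py <<'E'
import numpy as np, cv2
from station import *
def save(n,img,s=1.5): cv2.imwrite(f'pics/{n}.png',cv2.cvtColor(cv2.resize(img,None,fx=s,fy=s,interpolation=cv2.INTER_CUBIC),cv2.COLOR_RGB2BGR))
def ray(cal,uv,z):
    K,E=np.array(cal['camera_matrix']),np.array(cal['extrinsics'])
    d=E[:3,:3]@np.linalg.inv(K)@[uv[0],uv[1],1]; o=E[:3,3]
    return o+d*(z-o[2])/d[2]
def proj(cal,p):
    K,E=np.array(cal['camera_matrix']),np.array(cal['extrinsics'])
    c=E[:3,:3].T@(np.array(p)-E[:3,3]); u=K@c; return u[:2]/u[2]
E
python3 - <<'E'
from h import *
s=get_state();print(s['t'],s['eef_pos'],s['ee_rot'],s['width'])
T=grab_frame('top');save('top1',T);S=grab_frame('side');save('side1',S)
ct=calibration('top');cs=calibration('side')
print(np.round(ct['extrinsics'],2).tolist(),np.round(cs['extrinsics'],2).tolist(),np.round(calibration('wrist')['extrinsics'],3).tolist())
for c,cal in(('top',ct),('side',cs)):
  for q in['print_tray','collage_tray','gouge','stone','small_jar','large_jar','glue_stick','medium_jar','paint_tube']:
    print(c,q,[(round(d['score'],2),np.round(d['uv']).astype(int).tolist(),np.round(ray(cal,d['uv'],0)[:2],3).tolist()) for d in spot_point(q,c)[:4]])
E
```

```text
0.0 [ 0.26685558 -0.61947094  0.22561387] [ 3.13993507e+00 -1.22299228e-04 -2.73493407e+00] 0.08733639277479908
[[-0.01, -0.99, 0.16, 0.26], [-1.0, 0.01, -0.02, 0.06], [0.02, -0.16, -0.99, 1.59], [0.0, 0.0, 0.0, 1.0]] [[1.0, 0.01, -0.04, 0.54], [0.04, -0.6, 0.8, -0.82], [-0.02, -0.8, -0.6, 0.71], [0.0, 0.0, 0.0, 1.0]] [[-0.395, 0.88, 0.264, 0.195], [0.919, 0.378, 0.115, -0.652], [0.001, 0.288, -0.958, 0.384], [0.0, 0.0, 0.0, 1.0]]
top print_tray [(0.46, [163, 222], [0.422, 0.357]), (0.4, [370, 178], [0.566, -0.356])]
top collage_tray [(0.97, [294, 170], [0.598, -0.092])]
top gouge [(0.46, [293, 216], [0.436, -0.084])]
top stone [(0.69, [162, 219], [0.43, 0.361])]
top small_jar [(0.47, [329, 220], [0.42, -0.209])]
top large_jar [(0.6, [203, 223], [0.415, 0.223])]
top glue_stick [(0.69, [356, 192], [0.517, -0.305]), (0.53, [344, 178], [0.567, -0.264])]
top medium_jar [(0.66, [139, 182], [0.559, 0.442])]
top paint_tube [(0.64, [144, 182], [0.559, 0.427])]
side print_tray [(0.67, [286, 179], [0.599, 0.164])]
side collage_tray []
side gouge [(0.68, [231, 237], [0.44, -0.106])]
side stone [(0.84, [235, 148], [0.418, 0.357])]
side small_jar [(0.59, [219, 270], [0.42, -0.22])]
side large_jar [(0.96, [231, 170], [0.414, 0.215]), (0.43, [235, 145], [0.414, 0.378])]
side glue_stick [(0.79, [259, 301], [0.52, -0.31]), (0.7, [281, 314], [0.569, -0.342]), (0.68, [281, 284], [0.571, -0.26]), (0.32, [236, 150], [0.423, 0.344])]
side medium_jar [(0.62, [218, 269], [0.416, -0.218]), (0.61, [234, 200], [0.437, 0.055]), (0.15, [273, 139], [0.558, 0.428])]
side paint_tube [(0.63, [274, 139], [0.562, 0.425])]
```

View pics/top1.png

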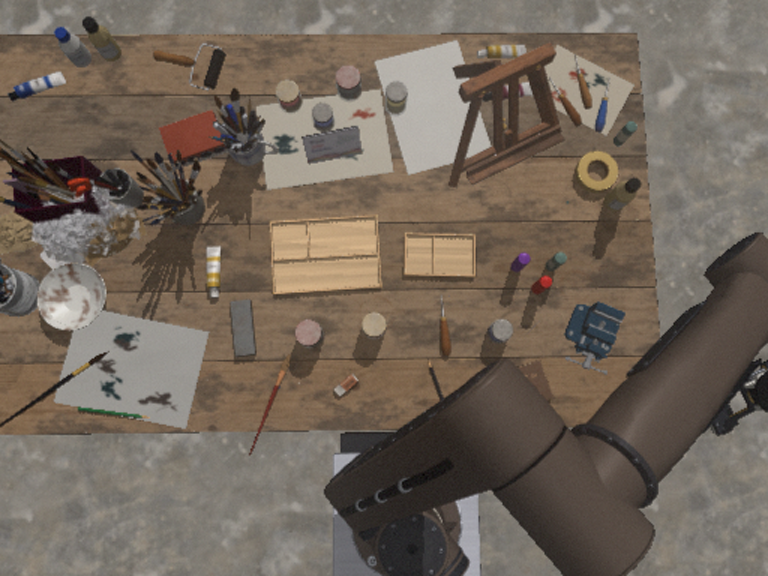

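View pics/side1.png

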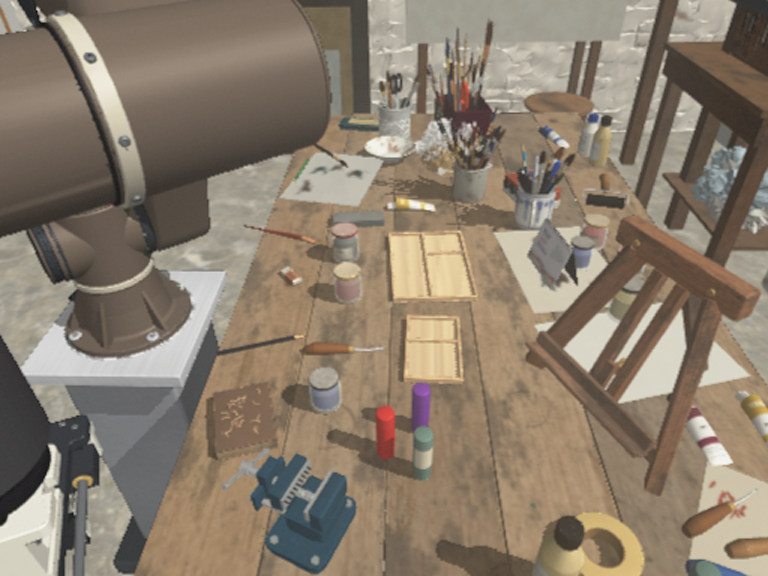

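The top view (1.5x) shows the print tray at (326,255) with its small cell at upper left, the collage tray at (440,255), the stone at (242,328) and the gouge at (444,330). The three stock jars are at (307,332) red lid, (374,324) yellow lid and (500,330) grey lid.

The glue stick candidates in the top view are purple (522,262), red (542,285), green (557,261) and a far green one by the easel (626,132). The green one at (557,261), which is at (423,452) in the side view, fits the description. I'll fit the poses and check it in a crop.

```bash
cat >> h.py <<'E'
from scipy.optimize import minimize
def cyl(d,h):
    a=np.linspace(0,2*np.pi,24); c=np.c_[np.cos(a)*d/2,np.sin(a)*d/2]
    return np.r_[np.c_[c,0*a],np.c_[c,0*a+h]]
def box(x,y,h): return np.array([[i*x/2,j*y/2,k*h] for i in(-1,1) for j in(-1,1) for k in(0,1)])
def fit(pts,views,p0):
    def cost(p):
        c,s=np.cos(p[2]),np.sin(p[2]); W=np.c_[pts[:,0]*c-pts[:,1]*s+p[0],pts[:,0]*s+pts[:,1]*c+p[1],pts[:,2]]; t=0
        for cal,m in views:
            uv=np.array([proj(cal,w) for w in W]); h=cv2.convexHull((uv*16).astype(np.int32)*1)
            M=np.zeros((384*4,512*4),np.uint8); cv2.fillConvexPoly(M,(h/4).astype(np.int32),1); M=cv2.resize(M*255,(512,384),interpolation=cv2.INTER_AREA)/255.
            t+=1-np.minimum(M,m).sum()/np.maximum(M,m).sum()
        return t/len(views)
    r=minimize(cost,p0,method='Nelder-Mead',options=dict(initial_simplex=np.array(p0)+np.array([[0,0,0],[.012,0,0],[0,.012,0],[0,0,.12]]),maxiter=150))
    return r.x,r.fun
def pick(q,cam,uv):
    c=[d for d in regions_of(q,cam) if d['rect'][0]-6<uv[0]<d['rect'][2]+6 and d['rect'][1]-6<uv[1]<d['rect'][3]+6]
    return c[0]['region'] if c else None
E
python3 - <<'E'
from h import *
S=grab_frame('side');T=grab_frame('top');cal={c:calibration(c) for c in('top','side')}
G={'print_tray':(box(.171,.249,.012),(.598,.165,0)),'collage_tray':(box(.1,.164,.012),(.598,-.092,0)),'stone':(box(.045,.125,.02),(.43,.361,0)),
'small_jar':(cyl(.052,.062),(.42,-.215,0)),'large_jar':(cyl(.06,.077),(.415,.22,0)),'glue_stick':(cyl(.027,.094),(.57,-.342,0)),'medium_jar':(cyl(.056,.07),(.437,.055,0)),'paint_tube':(box(.033,.12,.025),(.56,.425,0))}
for q,(pts,p0) in G.items():
  for cams in(('top',),('side',)):
    v=[]
    for c in cams:
      m=pick(q,c,proj(cal[c],[p0[0],p0[1],.01]))
      if m is not None:v.append((cal[c],m))
    if v:
      p,f=fit(pts,v,p0);print(q,cams,np.round(p,3),round(f,3))
    else: print(q,cams,'none',[(round(d['score'],2),np.round(d['rect'])) for d in boxes_of(q,cams[0])])
for c in('top','side'):
  m=pick('gouge',c,proj(cal[c],[.44,-.09,.01]))
  if m is not None:
    w=np.array([ray(cal[c],(x,y),.01)[:2] for y,x in zip(*np.nonzero(m))]);mu=w.mean(0);d=np.linalg.svd(w-mu,full_matrices=False)[2][0];t=(w-mu)@d
    print('gouge',c,mu,d,mu+d*t.min(),mu+d*t.max())
    r=cv2.minAreaRect
cv2.imwrite('pics/a.png',np.vstack([cv2.cvtColor(cv2.resize(i,(600,300),interpolation=cv2.INTER_CUBIC),cv2.COLOR_RGB2BGR) for i in(T[150:250,190:390],S[210:335,180:430])]))
E
```

```text
print_tray ('top',) [0.599 0.173 0.051] 0.034
print_tray ('side',) [0.598 0.172 0.051] 0.027
collage_tray ('top',) [ 0.595 -0.088 -0.037] 0.036
collage_tray ('side',) none [(0.8, array([269., 210., 306., 257.]))]
stone ('top',) [ 0.443  0.366 -0.044] 0.746
stone ('side',) [0.434 0.359 1.599] 0.204
small_jar ('top',) [ 0.415 -0.217  0.124] 0.146
small_jar ('side',) [ 0.415 -0.217  0.06 ] 0.118
large_jar ('top',) [0.411 0.205 0.214] 0.124
large_jar ('side',) [0.411 0.211 0.176] 0.135
glue_stick ('top',) [ 0.567 -0.344  0.07 ] 0.145
glue_stick ('side',) [ 0.568 -0.348  0.082] 0.075
medium_jar ('top',) [0.428 0.063 0.101] 0.117
medium_jar ('side',) [0.43  0.063 0.03 ] 0.11
paint_tube ('top',) [0.559 0.427 1.693] 0.337
paint_tube ('side',) [0.557 0.415 1.415] 0.427
gouge top [ 0.40564005 -0.09519417] [-0.99869101 -0.0511494 ] [ 0.4491891  -0.09296374] [ 0.37067881 -0.09698476]
gouge side [ 0.40306695 -0.09890648] [0.99994342 0.01063781] [ 0.3636978 -0.0993253] [ 0.45061907 -0.0984006 ]
```

View pics/a.png

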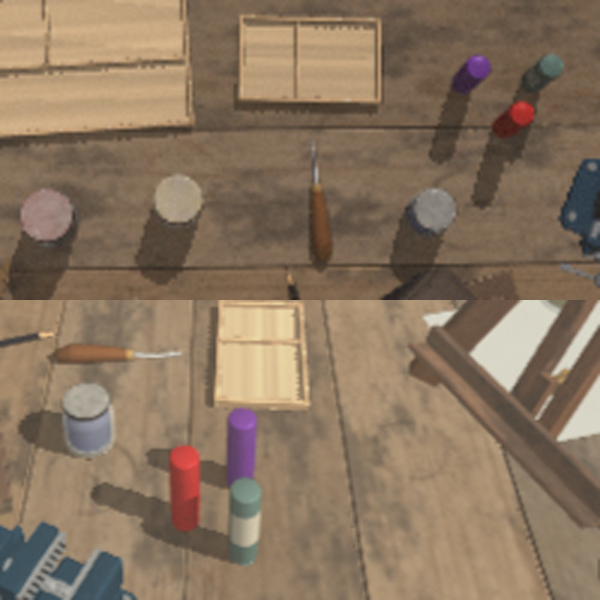

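The crops confirm it. The green glue stick with a pale middle stands at the right of the purple and red ones. The gouge has its handle towards the robot, at about x .366–.45 and y -.097. Jar, tray and glue stick positions agree between the two views to within 6 mm. I start with the gouge.

```bash
cat >> h.py <<'E'
def cmd(base,*targets):
    """base/targets: x,y,z,yaw"""
    for t in targets:
        d=np.array(t[:3])-base[:3]; y=base[3]
        w=(t[3]-y+np.pi)%(2*np.pi)-np.pi
        print('tx %.3f ty %.3f tz %.3f twist %.4f'%((d[0]*np.cos(y)+d[1]*np.sin(y))/.25,(d[0]*np.sin(y)-d[1]*np.cos(y))/.25,-d[2]/.25,-w/np.pi))
def cur():
    s=get_state(); b=[*s['eef_pos'],s['ee_rot'][2]]; print(round(s['t'],2),np.round(b,4),'q6 %.2f'%s['q'][5],'w %.4f'%s['width'],np.round(s['force'],1)); return b
E
python3 - <<'E'
from h import *
b=cur(); PI=np.pi
cmd(b,(.34,-.40,.2,-PI))
cmd((.34,-.40,.2,-PI),(.415,-.16,.2,-PI),(.415,-.097,.2,-PI))
E
```

```text
2.05 [ 0.2671 -0.6199  0.2265 -2.7348] q6 -0.29 w 0.0881 [-0.3  0.4 -0.5]
tx -0.616 ty 0.692 tz 0.106 twist 0.1295
tx -0.300 ty 0.960 tz -0.000 twist -0.0000
tx -0.300 ty 1.212 tz -0.000 twist -0.0000
```

Emit:
{"name": "arm_command", "arguments": {"commands": [{"tx": -0.616,"ty": 0.692,"tz": 0.106,"twist": 0.1295},{"tx": -0.616,"ty": 0.692,"tz": 0.106,"twist": 0.1295},{"tx": -0.616,"ty": 0.692,"tz": 0.106,"twist": 0.1295},{"tx": -0.616,"ty": 0.692,"tz": 0.106,"twist": 0.1295},{"tx": -0.616,"ty": 0.692,"tz": 0.106,"twist": 0.1295},{"tx": -0.616,"ty": 0.692,"tz": 0.106,"twist": 0.1295},{"tx": -0.616,"ty": 0.692,"tz": 0.106,"twist": 0.1295},{"tx": -0.616,"ty": 0.692,"tz": 0.106,"twist": 0.1295}], "claw": 0.6}}

```text
t: 2.72
eef_pos: [0.3407, -0.399, 0.2007]
ee_rot: [-3.141, 0.001, -3.139]
force: [-0.1, -1.1, 0.4]
width: 0.0527
gripper_force: 0.0
```

Emit:
{"name": "arm_command", "arguments": {"commands": [{"tx": -0.3,"ty": 0.99,"tz": 0,"twist": 0},{"tx": -0.3,"ty": 0.99,"tz": 0,"twist": 0},{"tx": -0.3,"ty": 0.99,"tz": 0,"twist": 0},{"tx": -0.3,"ty": 0.99,"tz": 0,"twist": 0},{"tx": -0.3,"ty": 0.99,"tz": 0,"twist": 0},{"tx": -0.3,"ty": 0.99,"tz": 0,"twist": 0},{"tx": -0.3,"ty": 0.99,"tz": 0,"twist": 0},{"tx": -0.3,"ty": 0.99,"tz": 0,"twist": 0}]}}

```text
t: 3.38
eef_pos: [0.4164, -0.151, 0.2006]
ee_rot: [-3.142, 0.001, -3.138]
force: [0.5, -0.5, 0.5]
width: 0.0527
gripper_force: 0.0
```

Look at the gouge with the wrist camera, and refit the stone from the top.

```bash
python3 - <<'E'
from h import *
b=cur(); cw=calibration('wrist'); W=grab_frame('wrist'); save('w1',W)
r=regions_of('gouge','wrist'); print([(d['score'],d['rect']) for d in r])
for d in r[:1]:
    m=d['region']; w=np.array([ray(cw,(x,y),.01)[:2] for y,x in zip(*np.nonzero(m))]);mu=w.mean(0);v=np.linalg.svd(w-mu,full_matrices=False)[2][0];t=(w-mu)@v
    print('gouge',mu,v,mu+v*t.min(),mu+v*t.max())
print([(round(d['score'],2),ray(cw,d['uv'],.005)) for d in spot_point('gouge','wrist')])
grab_frame('top');c=calibration('top');m=pick('stone','top',proj(c,[.43,.36,.01]))
print('stone',fit(box(.045,.125,.02),[(c,m)],(.434,.36,1.6)))
cmd((.4157,-.1515,.2,-np.pi),(.415,-.097,.08,-np.pi))
E
```

```text
3.38 [ 0.4164 -0.151   0.2006 -3.1383] q6 -1.67 w 0.0527 [ 0.5 -0.5  0.5]
[(0.59, [296.0, 133.6, 307.4, 219.3])]
gouge [ 0.40478732 -0.09619644] [0.99784524 0.06561161] [ 0.36293186 -0.09894858] [ 0.48169013 -0.09113983]
[(0.96, array([ 0.43460815, -0.09383782,  0.005     ]))]
stone (array([0.43019552, 0.35845747, 1.69126967]), np.float64(0.08545799886314798))
tx 0.003 ty 0.218 tz 0.480 twist -0.0000
```

View pics/w1.png

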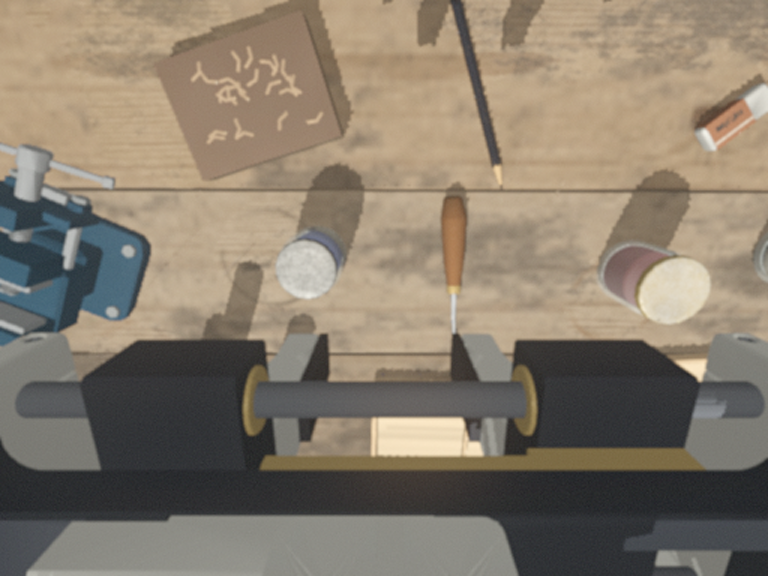

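The wrist view (1.5x) shows the gouge handle from (454,195) to (454,290) with its blade tip at about (454,330). The small jar is at (310,265) and the medium jar at (672,288). Descend onto the handle.

Emit:
{"name": "arm_command", "arguments": {"commands": [{"tx": 0.013,"ty": 0.222,"tz": 0.1,"twist": -0.0195},{"tx": 0.013,"ty": 0.222,"tz": 0.2,"twist": -0.0195},{"tx": 0.013,"ty": 0.222,"tz": 0.36,"twist": -0.0195},{"tx": 0.013,"ty": 0.222,"tz": 0.5,"twist": -0.0195},{"tx": 0.013,"ty": 0.222,"tz": 0.63,"twist": -0.0195},{"tx": 0.013,"ty": 0.222,"tz": 0.73,"twist": -0.0195},{"tx": 0.013,"ty": 0.222,"tz": 0.772,"twist": -0.0195},{"tx": 0.013,"ty": 0.222,"tz": 0.772,"twist": -0.0195}]}}

```text
t: 4.3
eef_pos: [0.4097, -0.0986, 0.0046]
ee_rot: [-3.141, -0.006, -3.083]
force: [-0.9, 0.0, 0.8]
width: 0.0523
gripper_force: 0.0
```

Emit:
{"name": "arm_command", "arguments": {"commands": [{"tx": 0},{"tx": 0},{"tx": 0},{"tx": 0},{"tx": 0},{"tx": 0},{"tx": 0},{"tx": 0}], "claw": 0, "grip_force": 20}}

```text
invalid input
```

Emit:
{"name": "arm_command", "arguments": {"commands": [{"tx": 0,"ty": 0,"tz": 0,"twist": 0},{"tx": 0,"ty": 0,"tz": 0,"twist": 0},{"tx": 0,"ty": 0,"tz": 0,"twist": 0},{"tx": 0,"ty": 0,"tz": 0,"twist": 0},{"tx": 0,"ty": 0,"tz": 0,"twist": 0},{"tx": 0,"ty": 0,"tz": 0,"twist": 0},{"tx": 0,"ty": 0,"tz": 0,"twist": 0},{"tx": 0,"ty": 0,"tz": 0,"twist": 0}], "claw": 0, "grip_force": 20}}

```text
t: 4.97
eef_pos: [0.4123, -0.0969, 0.0077]
ee_rot: [3.142, 0.001, -3.08]
force: [-0.0, 1.3, 7.1]
width: 0.0174
gripper_force: 20.1
```

```bash
python3 - <<'E'
from h import *
b=cur()
cmd(b,(.43,-.09,.12,b[3]+.3))
cmd((.43,-.09,.12,b[3]+.3),(.5,.09,.12,-np.pi/2-.1))
E
```

```text
4.97 [ 0.4123 -0.0969  0.0077 -3.0799] q6 -1.75 w 0.0174 [-0.   1.3  7.1]
tx -0.072 ty 0.023 tz -0.449 twist -0.0955
tx -0.517 ty 0.574 tz -0.000 twist -0.3530
```

Emit:
{"name": "arm_command", "arguments": {"commands": [{"tx": 0,"ty": 0,"tz": -0.1,"twist": 0},{"tx": 0,"ty": 0,"tz": -0.2,"twist": 0},{"tx": -0.02,"ty": 0.01,"tz": -0.36,"twist": 0},{"tx": -0.072,"ty": 0.023,"tz": -0.449,"twist": -0.02},{"tx": -0.072,"ty": 0.023,"tz": -0.449,"twist": -0.04},{"tx": -0.072,"ty": 0.023,"tz": -0.449,"twist": -0.06},{"tx": -0.072,"ty": 0.023,"tz": -0.449,"twist": -0.08},{"tx": -0.072,"ty": 0.023,"tz": -0.449,"twist": -0.0955}]}}

```text
t: 5.63
eef_pos: [0.4293, -0.0901, 0.1195]
ee_rot: [3.141, 0.0, -2.777]
force: [0.0, -0.3, -0.4]
width: 0.0173
gripper_force: 19.8
```

Emit:
{"name": "arm_command", "arguments": {"commands": [{"tx": -0.07,"ty": 0.07,"tz": 0,"twist": -0.04},{"tx": -0.15,"ty": 0.16,"tz": 0,"twist": -0.08},{"tx": -0.23,"ty": 0.25,"tz": 0,"twist": -0.12},{"tx": -0.31,"ty": 0.34,"tz": 0,"twist": -0.16},{"tx": -0.38,"ty": 0.43,"tz": 0,"twist": -0.2},{"tx": -0.45,"ty": 0.51,"tz": 0,"twist": -0.24},{"tx": -0.5,"ty": 0.56,"tz": 0,"twist": -0.28},{"tx": -0.517,"ty": 0.574,"tz": 0,"twist": -0.32}]}}

```text
t: 6.3
eef_pos: [0.5006, 0.0922, 0.1193]
ee_rot: [-3.141, 0.0, -1.772]
force: [0.5, -0.8, -0.0]
width: 0.0173
gripper_force: 19.8
```

```bash
python3 - <<'E'
from h import *
b=cur()
cmd(b,(.555,.1477,.06,-1.52),(.555,.1477,.0135,-1.52))
E
```

```text
6.3 [ 0.5006  0.0922  0.1193 -1.7719] q6 -0.77 w 0.0173 [ 0.5 -0.8 -0. ]
tx -0.261 ty -0.169 tz 0.237 twist -0.0802
tx -0.261 ty -0.169 tz 0.423 twist -0.0802
```

Emit:
{"name": "arm_command", "arguments": {"commands": [{"tx": -0.1,"ty": -0.06,"tz": 0.05,"twist": -0.03},{"tx": -0.2,"ty": -0.13,"tz": 0.1,"twist": -0.06},{"tx": -0.261,"ty": -0.169,"tz": 0.2,"twist": -0.0802},{"tx": -0.261,"ty": -0.169,"tz": 0.237,"twist": -0.0802},{"tx": -0.261,"ty": -0.169,"tz": 0.237,"twist": -0.0802},{"tx": -0.261,"ty": -0.169,"tz": 0.237,"twist": -0.0802},{"tx": -0.261,"ty": -0.169,"tz": 0.237,"twist": -0.0802},{"tx": -0.261,"ty": -0.169,"tz": 0.237,"twist": -0.0802}]}}

```text
t: 6.97
eef_pos: [0.5547, 0.1446, 0.0614]
ee_rot: [-3.14, 0.001, -1.529]
force: [0.1, 0.6, -0.5]
width: 0.0176
gripper_force: 19.8
```

```bash
python3 - <<'E'
from h import *
b=cur(); cw=calibration('wrist');W=grab_frame('wrist');cs=calibration('side');S=grab_frame('side')
a=cv2.resize(W,(600,450)); c=cv2.resize(S[100:260,190:350],(450,450),interpolation=cv2.INTER_CUBIC)
cv2.imwrite('pics/g2.png',cv2.resize(np.hstack([a,c]),(798,342))[:,:,::-1])
for c,k in(('wrist',cw),('side',cs)): print(c,[(round(d['score'],2),ray(k,d['uv'],.055)) for d in spot_point('gouge',c)])
cmd(b,(.555,.1477,.0135,-1.52))
E
```

```text
6.97 [ 0.5547  0.1446  0.0614 -1.529 ] q6 -0.55 w 0.0176 [ 0.1  0.6 -0.5]
wrist [(0.55, array([0.55293775, 0.16488971, 0.055     ]))]
side [(0.68, array([0.55676099, 0.16643344, 0.055     ]))]
tx -0.012 ty -0.002 tz 0.192 twist -0.0029
```

View pics/g2.png

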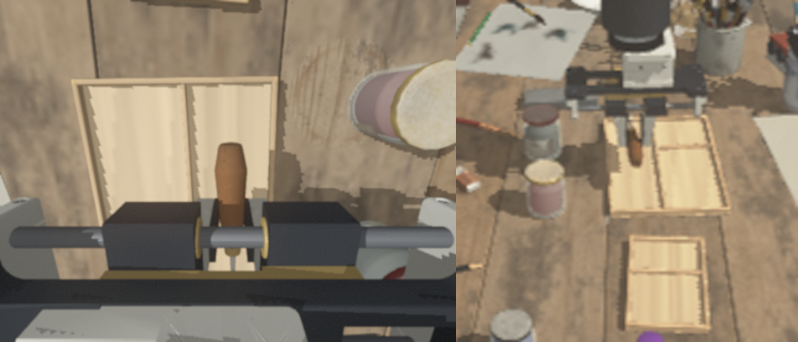

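The gouge is held straight over the lane, with the handle at (231,190) in the wrist view. Lower it.

Emit:
{"name": "arm_command", "arguments": {"commands": [{"tx": -0.013,"ty": -0.002,"tz": 0.04,"twist": -0.003},{"tx": -0.013,"ty": -0.002,"tz": 0.09,"twist": -0.003},{"tx": -0.013,"ty": -0.002,"tz": 0.13,"twist": -0.003},{"tx": -0.013,"ty": -0.002,"tz": 0.16,"twist": -0.003},{"tx": -0.013,"ty": -0.002,"tz": 0.18,"twist": -0.003},{"tx": -0.013,"ty": -0.002,"tz": 0.19,"twist": -0.003},{"tx": -0.013,"ty": -0.002,"tz": 0.19,"twist": -0.003},{"tx": -0.013,"ty": -0.002,"tz": 0.19,"twist": -0.003}]}}

```text
t: 7.83
eef_pos: [0.5547, 0.1479, 0.0127]
ee_rot: [3.141, -0.0, -1.519]
force: [-1.5, -0.6, 3.1]
width: 0.0176
gripper_force: 20.0
```

```bash
python3 - <<'E'
from h import *
b=cur()
E
```

```text
7.83 [ 0.5547  0.1479  0.0127 -1.5187] q6 -0.55 w 0.0176 [-1.5 -0.6  3.1]
```

Emit:
{"name": "arm_command", "arguments": {"commands": [{"tx": 0,"ty": 0,"tz": 0,"twist": 0},{"tx": 0,"ty": 0,"tz": 0,"twist": 0},{"tx": 0,"ty": 0,"tz": 0,"twist": 0},{"tx": 0,"ty": 0,"tz": 0,"twist": 0},{"tx": 0,"ty": 0,"tz": -0.04,"twist": 0},{"tx": 0,"ty": 0,"tz": -0.15,"twist": 0},{"tx": 0,"ty": 0,"tz": -0.3,"twist": 0},{"tx": 0,"ty": 0,"tz": -0.45,"twist": 0}], "claw": 0.4}}

```text
t: 8.5
eef_pos: [0.5542, 0.1475, 0.1264]
ee_rot: [3.14, -0.001, -1.519]
force: [1.1, 1.1, 0.2]
width: 0.0352
gripper_force: 0.0
```

```bash
python3 - <<'E'
from h import *
b=cur(); 
# stone yaw ~1.69(top) 1.6(side): long axis dir; tool x along it -> yaw = a-pi/2.. 
cmd(b,(.46,.33,.16,-.9)); cmd((.46,.33,.16,-.9),(.44,.33,.16,.08))
E
```

```text
8.5 [ 0.5542  0.1475  0.1264 -1.5189] q6 -0.55 w 0.0352 [1.1 1.1 0.2]
tx -0.749 ty 0.339 tz -0.134 twist -0.1970
tx -0.050 ty 0.063 tz -0.000 twist -0.3119
```

Emit:
{"name": "arm_command", "arguments": {"commands": [{"tx": -0.1,"ty": 0.04,"tz": -0.1,"twist": 0},{"tx": -0.25,"ty": 0.11,"tz": -0.2,"twist": -0.03},{"tx": -0.4,"ty": 0.2,"tz": -0.25,"twist": -0.06},{"tx": -0.55,"ty": 0.28,"tz": -0.29,"twist": -0.1},{"tx": -0.7,"ty": 0.36,"tz": -0.29,"twist": -0.13},{"tx": -0.78,"ty": 0.42,"tz": -0.29,"twist": -0.17},{"tx": -0.8,"ty": 0.46,"tz": -0.29,"twist": -0.21},{"tx": -0.8,"ty": 0.46,"tz": -0.29,"twist": -0.24}], "claw": 0.75}}

```text
t: 9.17
eef_pos: [0.4276, 0.3438, 0.1986]
ee_rot: [-3.14, 0.001, -0.755]
force: [-0.4, -0.9, -0.1]
width: 0.0656
gripper_force: 0.0
```

```bash
python3 - <<'E'
from h import *
b=cur(); cmd(b,(.40,.357,.2,.09))
E
```

```text
9.17 [ 0.4276  0.3438  0.1986 -0.7549] q6 -0.22 w 0.0656 [-0.4 -0.9 -0.1]
tx -0.117 ty 0.037 tz -0.005 twist -0.2690
```

Emit:
{"name": "arm_command", "arguments": {"commands": [{"tx": -0.117,"ty": 0.037,"tz": 0,"twist": -0.04},{"tx": -0.117,"ty": 0.037,"tz": 0,"twist": -0.08},{"tx": -0.117,"ty": 0.037,"tz": 0,"twist": -0.12},{"tx": -0.117,"ty": 0.037,"tz": 0,"twist": -0.16},{"tx": -0.117,"ty": 0.037,"tz": 0,"twist": -0.2},{"tx": -0.117,"ty": 0.037,"tz": 0,"twist": -0.24},{"tx": -0.117,"ty": 0.037,"tz": 0,"twist": -0.269},{"tx": -0.117,"ty": 0.037,"tz": 0,"twist": -0.269}]}}

```text
t: 9.83
eef_pos: [0.4021, 0.3553, 0.1984]
ee_rot: [-3.141, -0.0, 0.084]
force: [-0.1, -0.1, -0.8]
width: 0.0661
gripper_force: 0.0
```

```bash
python3 - <<'E'
from h import *
b=cur(); c=calibration('wrist'); W=grab_frame('wrist'); save('w3',W)
r=regions_of('stone','wrist'); print([(d['score'],d['rect']) for d in r],proj(c,[.43,.36,.01]))
if r: print(fit(box(.045,.125,.02),[(c,r[0]['region'])],(.43,.36,1.65)))
ct=calibration('top');grab_frame('top')
r=spot_point('gouge','top');print([(d['score'],ray(ct,d['uv'],.01)) for d in r])
E
```

```text
9.83 [0.4021 0.3553 0.1984 0.0845] q6 0.57 w 0.0661 [-0.1 -0.1 -0.8]
[(0.82, [237.2, 98.0, 276.0, 198.8])] [256.93104538 150.10130527]
(array([0.42965604, 0.35869123, 1.68494703]), np.float64(0.03503002699351965))
[(0.54, array([0.54898988, 0.17462165, 0.01      ]))]
```

View pics/w3.png

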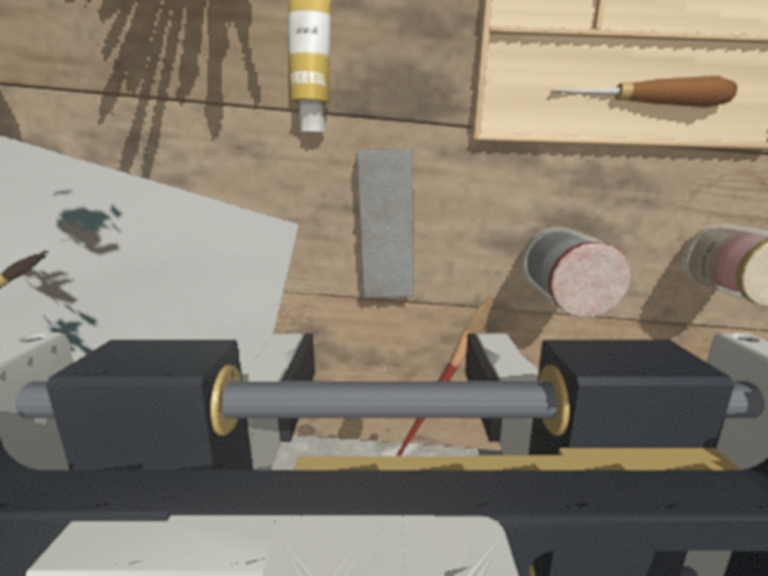

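The stone is at (385,222) with the expected size, and the gouge lies in the lane at (640,90). Descend on the stone.

```bash
python3 - <<'E'
from h import *
cmd((.4015,.356,.1990,.0875),(.4297,.3587,.008,.114))
E
```

```text
tx 0.113 ty -0.001 tz 0.764 twist -0.0084
```

Emit:
{"name": "arm_command", "arguments": {"commands": [{"tx": 0.112,"ty": -0.001,"tz": 0.12,"twist": -0.0085},{"tx": 0.112,"ty": -0.001,"tz": 0.26,"twist": -0.0085},{"tx": 0.112,"ty": -0.001,"tz": 0.4,"twist": -0.0085},{"tx": 0.112,"ty": -0.001,"tz": 0.54,"twist": -0.0085},{"tx": 0.112,"ty": -0.001,"tz": 0.66,"twist": -0.0085},{"tx": 0.112,"ty": -0.001,"tz": 0.73,"twist": -0.0085},{"tx": 0.112,"ty": -0.001,"tz": 0.762,"twist": -0.0085},{"tx": 0.112,"ty": -0.001,"tz": 0.762,"twist": -0.0085}]}}

```text
t: 10.7
eef_pos: [0.4295, 0.3568, 0.0053]
ee_rot: [3.139, 0.002, 0.105]
force: [-0.4, -0.5, 0.2]
width: 0.0659
gripper_force: 0.0
```

Emit:
{"name": "arm_command", "arguments": {"commands": [{"tx": 0,"ty": 0,"tz": 0,"twist": 0},{"tx": 0,"ty": 0,"tz": 0,"twist": 0},{"tx": 0,"ty": 0,"tz": 0,"twist": 0},{"tx": 0,"ty": 0,"tz": 0,"twist": 0},{"tx": 0,"ty": 0,"tz": 0,"twist": 0},{"tx": 0,"ty": 0,"tz": 0,"twist": 0},{"tx": 0,"ty": 0,"tz": 0,"twist": 0},{"tx": 0,"ty": 0,"tz": 0,"twist": 0}], "claw": 0, "grip_force": 35}}

```text
t: 11.37
eef_pos: [0.4307, 0.3591, 0.0086]
ee_rot: [-3.139, -0.002, 0.107]
force: [-1.4, 1.4, 6.7]
width: 0.0443
gripper_force: 35.0
```

```bash
python3 - <<'E'
from h import *
b=cur()
# tray: stone centre
t=.051;R=np.array([[np.cos(t),-np.sin(t)],[np.sin(t),np.cos(t)]])
print('stone tgt',R@[.038,-.042]+[.5985,.1725],'jar',R@[.038,.0795]+[.5985,.1725])
cmd(b,(.45,.345,.13,b[3]-.35)); cmd((.45,.345,.13,b[3]-.35),(.6,.16,.13,-1.25))
E
```

```text
11.37 [0.4307 0.3591 0.0086 0.1073] q6 0.63 w 0.0443 [-1.4  1.4  6.7]
stone tgt [0.63859166 0.13249177] jar [0.63239785 0.25383379]
tx 0.071 ty 0.064 tz -0.486 twist 0.1114
tx 0.760 ty 0.574 tz -0.000 twist 0.3206
```

Emit:
{"name": "arm_command", "arguments": {"commands": [{"tx": 0,"ty": 0,"tz": -0.1,"twist": 0},{"tx": 0,"ty": 0,"tz": -0.2,"twist": 0},{"tx": 0.02,"ty": 0.02,"tz": -0.35,"twist": 0},{"tx": 0.071,"ty": 0.064,"tz": -0.46,"twist": 0.02},{"tx": 0.071,"ty": 0.064,"tz": -0.486,"twist": 0.045},{"tx": 0.071,"ty": 0.064,"tz": -0.486,"twist": 0.07},{"tx": 0.071,"ty": 0.064,"tz": -0.486,"twist": 0.095},{"tx": 0.071,"ty": 0.064,"tz": -0.486,"twist": 0.1114}]}}

```text
t: 12.03
eef_pos: [0.449, 0.3432, 0.1288]
ee_rot: [-3.141, 0.001, -0.248]
force: [1.6, -0.6, -3.7]
width: 0.0447
gripper_force: 35.0
```

Emit:
{"name": "arm_command", "arguments": {"commands": [{"tx": 0.08,"ty": 0.06,"tz": 0,"twist": 0.035},{"tx": 0.18,"ty": 0.14,"tz": 0,"twist": 0.07},{"tx": 0.29,"ty": 0.22,"tz": 0,"twist": 0.11},{"tx": 0.4,"ty": 0.3,"tz": 0,"twist": 0.15},{"tx": 0.51,"ty": 0.38,"tz": 0,"twist": 0.19},{"tx": 0.62,"ty": 0.46,"tz": 0,"twist": 0.23},{"tx": 0.7,"ty": 0.53,"tz": 0,"twist": 0.27},{"tx": 0.76,"ty": 0.574,"tz": 0,"twist": 0.31}]}}

```text
t: 12.7
eef_pos: [0.5996, 0.1562, 0.1282]
ee_rot: [3.14, -0.0, -1.221]
force: [0.7, 1.6, -3.7]
width: 0.0443
gripper_force: 35.0
```

```bash
python3 - <<'E'
from h import *
b=cur()
# grasp centre vs stone centre offset ~ (+.001) along x -> ignore; stone dir vs tool: .114-.1073
cmd(b,(.6386,.1335,.05,-1.525))
E
```

```text
12.7 [ 0.5996  0.1562  0.1282 -1.2212] q6 -0.22 w 0.0443 [ 0.7  1.6 -3.7]
tx 0.139 ty -0.115 tz 0.313 twist 0.0967
```

Emit:
{"name": "arm_command", "arguments": {"commands": [{"tx": 0.05,"ty": -0.05,"tz": 0.05,"twist": 0.035},{"tx": 0.1,"ty": -0.09,"tz": 0.1,"twist": 0.07},{"tx": 0.139,"ty": -0.115,"tz": 0.2,"twist": 0.0955},{"tx": 0.139,"ty": -0.115,"tz": 0.28,"twist": 0.0955},{"tx": 0.139,"ty": -0.115,"tz": 0.313,"twist": 0.0955},{"tx": 0.139,"ty": -0.115,"tz": 0.313,"twist": 0.0955},{"tx": 0.139,"ty": -0.115,"tz": 0.313,"twist": 0.0955},{"tx": 0.139,"ty": -0.115,"tz": 0.313,"twist": 0.0955}]}}

```text
t: 13.37
eef_pos: [0.639, 0.1369, 0.0518]
ee_rot: [-3.14, 0.001, -1.512]
force: [-0.1, 0.2, -1.6]
width: 0.0448
gripper_force: 35.0
```

```bash
python3 - <<'E'
from h import *
b=cur(); c=calibration('side');grab_frame('side')
m=pick('stone','side',proj(c,[.6386,.1325,.05]))
if m is not None:
    p=box(.045,.125,.02);p[:,2]+=.042;print(fit(p,[(c,m)],(.6386,.1325,.05)))
cmd(b,(.6386,.1330,.0135,-1.52))
E
```

```text
13.37 [ 0.639   0.1369  0.0518 -1.5119] q6 -0.45 w 0.0448 [-0.1  0.2 -1.6]
(array([0.63821379, 0.13367837, 0.04999754]), np.float64(0.15179147415220995))
tx 0.016 ty 0.002 tz 0.153 twist 0.0026
```

Emit:
{"name": "arm_command", "arguments": {"commands": [{"tx": 0.008,"ty": 0,"tz": 0.05,"twist": 0.002},{"tx": 0.008,"ty": 0,"tz": 0.1,"twist": 0.002},{"tx": 0.008,"ty": 0,"tz": 0.12,"twist": 0.002},{"tx": 0.008,"ty": 0,"tz": 0.12,"twist": 0.002},{"tx": 0.008,"ty": 0,"tz": 0.12,"twist": 0.002},{"tx": 0.008,"ty": 0,"tz": 0.12,"twist": 0.002},{"tx": 0.008,"ty": 0,"tz": 0.12,"twist": 0.002},{"tx": 0.008,"ty": 0,"tz": 0.12,"twist": 0.002}]}}

```text
t: 14.13
eef_pos: [0.6388, 0.1345, 0.0207]
ee_rot: [-3.141, 0.0, -1.519]
force: [0.1, 0.1, -3.0]
width: 0.0445
gripper_force: 35.0
```

Emit:
{"name": "arm_command", "arguments": {"commands": [{"tx": 0.006,"ty": 0,"tz": 0.01,"twist": 0},{"tx": 0.006,"ty": 0,"tz": 0.02,"twist": 0},{"tx": 0.006,"ty": 0,"tz": 0.029,"twist": 0},{"tx": 0.006,"ty": 0,"tz": 0.029,"twist": 0},{"tx": 0.006,"ty": 0,"tz": 0.029,"twist": 0},{"tx": 0.006,"ty": 0,"tz": 0.029,"twist": 0},{"tx": 0.006,"ty": 0,"tz": 0.029,"twist": 0},{"tx": 0.006,"ty": 0,"tz": 0.029,"twist": 0}]}}

```text
t: 14.8
eef_pos: [0.6386, 0.1327, 0.0136]
ee_rot: [-3.141, -0.0, -1.519]
force: [-3.7, -0.9, 5.6]
width: 0.0444
gripper_force: 35.0
```

Emit:
{"name": "arm_command", "arguments": {"commands": [{"tx": 0,"ty": 0,"tz": 0,"twist": 0},{"tx": 0,"ty": 0,"tz": 0,"twist": 0},{"tx": 0,"ty": 0,"tz": 0,"twist": 0},{"tx": 0,"ty": 0,"tz": 0,"twist": 0},{"tx": 0,"ty": 0,"tz": -0.04,"twist": 0},{"tx": 0,"ty": 0,"tz": -0.15,"twist": 0},{"tx": 0,"ty": 0,"tz": -0.3,"twist": 0},{"tx": 0,"ty": 0,"tz": -0.45,"twist": 0}], "claw": 0.65}}

```text
t: 15.47
eef_pos: [0.6379, 0.1324, 0.1266]
ee_rot: [3.14, -0.001, -1.519]
force: [1.3, 0.7, 0.4]
width: 0.0571
gripper_force: 0.0
```

```bash
python3 - <<'E'
from h import *
b=cur()
P=-np.pi/2
cmd(b,(.5,-.05,.2,P));cmd((.5,-.05,.2,P),(.43,-.19,.2,P)); cmd((.43,-.19,.2,P),(.415,-.217,.022,P))
E
```

```text
15.47 [ 0.6379  0.1324  0.1266 -1.5193] q6 -0.45 w 0.0571 [1.3 0.7 0.4]
tx 0.700 ty 0.588 tz -0.294 twist 0.0164
tx 0.560 ty 0.280 tz -0.000 twist -0.0000
tx 0.108 ty 0.060 tz 0.712 twist -0.0000
```

Emit:
{"name": "arm_command", "arguments": {"commands": [{"tx": 0.1,"ty": 0.08,"tz": -0.1,"twist": 0.0164},{"tx": 0.2,"ty": 0.17,"tz": -0.2,"twist": 0.0164},{"tx": 0.3,"ty": 0.26,"tz": -0.294,"twist": 0.0164},{"tx": 0.42,"ty": 0.35,"tz": -0.294,"twist": 0.0164},{"tx": 0.54,"ty": 0.45,"tz": -0.294,"twist": 0.0164},{"tx": 0.63,"ty": 0.53,"tz": -0.294,"twist": 0.0164},{"tx": 0.7,"ty": 0.588,"tz": -0.294,"twist": 0.0164},{"tx": 0.7,"ty": 0.588,"tz": -0.294,"twist": 0.0164}], "claw": 1}}

```text
t: 16.13
eef_pos: [0.498, -0.0521, 0.2003]
ee_rot: [-3.141, 0.0, -1.573]
force: [-0.7, 0.3, -0.2]
width: 0.0877
gripper_force: 0.0
```

Emit:
{"name": "arm_command", "arguments": {"commands": [{"tx": 0.12,"ty": 0.06,"tz": 0,"twist": 0},{"tx": 0.24,"ty": 0.12,"tz": 0,"twist": 0},{"tx": 0.36,"ty": 0.18,"tz": 0,"twist": 0},{"tx": 0.46,"ty": 0.23,"tz": 0,"twist": 0},{"tx": 0.54,"ty": 0.27,"tz": 0,"twist": 0},{"tx": 0.56,"ty": 0.28,"tz": 0,"twist": 0},{"tx": 0.56,"ty": 0.28,"tz": 0,"twist": 0},{"tx": 0.56,"ty": 0.28,"tz": 0,"twist": 0}]}}

```text
t: 16.8
eef_pos: [0.4311, -0.1895, 0.1995]
ee_rot: [-3.141, -0.0, -1.572]
force: [-0.5, 0.1, -0.3]
width: 0.0871
gripper_force: 0.0
```

```bash
python3 - <<'E'
from h import *
b=cur(); c=calibration('wrist');grab_frame('wrist')
m=pick('small_jar','wrist',proj(c,[.415,-.217,.03]))
if m is not None: print(fit(cyl(.052,.062),[(c,m)],(.415,-.217,0)))
cmd(b,(.415,-.217,.022,-np.pi/2))
c=calibration('top');grab_frame('top')
for q,z,x in(('stone',.005,(.6386,.1325)),):
  m=pick(q,'top',proj(c,[*x,.02])); pts=box(.045,.125,.02);pts[:,2]+=z
  if m is not None: print(fit(pts,[(c,m)],(*x,.05)))
print([(d['score'],ray(c,d['uv'],.01)) for d in spot_point('gouge','top')])
E
```

```text
16.8 [ 0.4311 -0.1895  0.1995 -1.5718] q6 -0.01 w 0.0871 [-0.5  0.1 -0.3]
(array([ 0.41446997, -0.21845996, -0.02733993]), np.float64(0.11351386453665813))
tx 0.110 ty 0.064 tz 0.710 twist -0.0003
(array([0.63854458, 0.13064429, 0.06216688]), np.float64(0.12973560250333005))
[(0.61, array([0.55659265, 0.16711125, 0.01      ]))]
```

Emit:
{"name": "arm_command", "arguments": {"commands": [{"tx": 0.112,"ty": 0.065,"tz": 0.1,"twist": 0},{"tx": 0.112,"ty": 0.065,"tz": 0.2,"twist": 0},{"tx": 0.112,"ty": 0.065,"tz": 0.33,"twist": 0},{"tx": 0.112,"ty": 0.065,"tz": 0.46,"twist": 0},{"tx": 0.112,"ty": 0.065,"tz": 0.58,"twist": 0},{"tx": 0.112,"ty": 0.065,"tz": 0.67,"twist": 0},{"tx": 0.112,"ty": 0.065,"tz": 0.71,"twist": 0},{"tx": 0.112,"ty": 0.065,"tz": 0.71,"twist": 0}], "claw": 0.85}}

```text
t: 17.72
eef_pos: [0.4128, -0.2169, 0.019]
ee_rot: [3.136, 0.001, -1.57]
force: [-0.9, 0.8, 0.6]
width: 0.0747
gripper_force: 0.0
```

Emit:
{"name": "arm_command", "arguments": {"commands": [{"tx": 0,"ty": 0,"tz": 0,"twist": 0},{"tx": 0,"ty": 0,"tz": 0,"twist": 0},{"tx": 0,"ty": 0,"tz": 0,"twist": 0},{"tx": 0,"ty": 0,"tz": 0,"twist": 0},{"tx": 0,"ty": 0,"tz": 0,"twist": 0},{"tx": 0,"ty": 0,"tz": 0,"twist": 0},{"tx": 0,"ty": 0,"tz": 0,"twist": 0},{"tx": 0,"ty": 0,"tz": 0,"twist": 0}], "claw": 0, "grip_force": 20}}

```text
t: 18.38
eef_pos: [0.4152, -0.2176, 0.0225]
ee_rot: [-3.14, -0.0, -1.571]
force: [-1.9, 1.1, 7.5]
width: 0.0509
gripper_force: 20.0
```

```bash
python3 - <<'E'
from h import *
b=cur(); P=-np.pi/2
A=(.46,-.15,.15,P);B=(.54,.05,.15,P);C=(.6324,.254,.15,P)
cmd(b,A);cmd(A,B);cmd(B,C);cmd(C,(.6324,.254,b[2]+.0055,P))
E
```

```text
18.38 [ 0.4152 -0.2176  0.0225 -1.5706] q6 0.06 w 0.0509 [-1.9  1.1  7.5]
tx -0.270 ty -0.179 tz -0.510 twist 0.0001
tx -0.800 ty -0.320 tz -0.000 twist -0.0000
tx -0.816 ty -0.370 tz -0.000 twist -0.0000
tx 0.000 ty -0.000 tz 0.488 twist -0.0000
```

Emit:
{"name": "arm_command", "arguments": {"commands": [{"tx": 0,"ty": 0,"tz": -0.1,"twist": 0},{"tx": 0,"ty": 0,"tz": -0.2,"twist": 0},{"tx": -0.04,"ty": -0.03,"tz": -0.34,"twist": 0},{"tx": -0.11,"ty": -0.07,"tz": -0.46,"twist": 0},{"tx": -0.19,"ty": -0.12,"tz": -0.51,"twist": 0},{"tx": -0.25,"ty": -0.17,"tz": -0.51,"twist": 0},{"tx": -0.27,"ty": -0.179,"tz": -0.51,"twist": 0},{"tx": -0.27,"ty": -0.179,"tz": -0.51,"twist": 0}]}}

```text
t: 19.05
eef_pos: [0.4595, -0.149, 0.1491]
ee_rot: [-3.141, 0.0, -1.57]
force: [-0.1, -0.3, -1.8]
width: 0.0508
gripper_force: 20.0
```

Emit:
{"name": "arm_command", "arguments": {"commands": [{"tx": -0.07,"ty": -0.03,"tz": 0,"twist": 0},{"tx": -0.18,"ty": -0.07,"tz": 0,"twist": 0},{"tx": -0.31,"ty": -0.12,"tz": 0,"twist": 0},{"tx": -0.44,"ty": -0.18,"tz": 0,"twist": 0},{"tx": -0.57,"ty": -0.23,"tz": 0,"twist": 0},{"tx": -0.69,"ty": -0.28,"tz": 0,"twist": 0},{"tx": -0.77,"ty": -0.31,"tz": 0,"twist": 0},{"tx": -0.8,"ty": -0.32,"tz": 0,"twist": 0}]}}

```text
t: 19.72
eef_pos: [0.5396, 0.0516, 0.1481]
ee_rot: [3.14, -0.001, -1.569]
force: [-0.2, -0.3, -2.2]
width: 0.051
gripper_force: 20.0
```

Emit:
{"name": "arm_command", "arguments": {"commands": [{"tx": -0.08,"ty": -0.04,"tz": 0,"twist": 0},{"tx": -0.2,"ty": -0.09,"tz": 0,"twist": 0},{"tx": -0.34,"ty": -0.15,"tz": 0,"twist": 0},{"tx": -0.48,"ty": -0.22,"tz": 0,"twist": 0},{"tx": -0.62,"ty": -0.28,"tz": 0,"twist": 0},{"tx": -0.74,"ty": -0.34,"tz": 0,"twist": 0},{"tx": -0.816,"ty": -0.37,"tz": 0,"twist": 0},{"tx": -0.816,"ty": -0.37,"tz": 0,"twist": 0}]}}

```text
t: 20.38
eef_pos: [0.6326, 0.256, 0.1471]
ee_rot: [3.14, -0.001, -1.569]
force: [-0.0, -0.4, -1.8]
width: 0.051
gripper_force: 20.0
```

Emit:
{"name": "arm_command", "arguments": {"commands": [{"tx": 0,"ty": 0,"tz": 0.1,"twist": 0},{"tx": 0,"ty": 0,"tz": 0.2,"twist": 0},{"tx": 0,"ty": 0,"tz": 0.31,"twist": 0},{"tx": 0,"ty": 0,"tz": 0.4,"twist": 0},{"tx": 0,"ty": 0,"tz": 0.44,"twist": 0},{"tx": 0,"ty": 0,"tz": 0.44,"twist": 0},{"tx": 0,"ty": 0,"tz": 0.44,"twist": 0},{"tx": 0,"ty": 0,"tz": 0.44,"twist": 0}]}}

```text
t: 21.05
eef_pos: [0.6327, 0.2539, 0.0406]
ee_rot: [-3.14, 0.001, -1.571]
force: [0.1, -0.3, -1.5]
width: 0.0513
gripper_force: 20.0
```

```bash
python3 - <<'E'
from h import *
b=cur(); cmd(b,(.6324,.254,.0275,-np.pi/2))
E
```

```text
21.05 [ 0.6327  0.2539  0.0406 -1.5709] q6 -0.67 w 0.0513 [ 0.1 -0.3 -1.5]
tx -0.000 ty 0.001 tz 0.052 twist -0.0000
```

Emit:
{"name": "arm_command", "arguments": {"commands": [{"tx": 0,"ty": 0,"tz": 0.015,"twist": 0},{"tx": 0,"ty": 0,"tz": 0.03,"twist": 0},{"tx": 0,"ty": 0,"tz": 0.045,"twist": 0},{"tx": 0,"ty": 0,"tz": 0.052,"twist": 0},{"tx": 0,"ty": 0,"tz": 0.052,"twist": 0},{"tx": 0,"ty": 0,"tz": 0.052,"twist": 0},{"tx": 0,"ty": 0,"tz": 0.052,"twist": 0},{"tx": 0,"ty": 0,"tz": 0.052,"twist": 0}]}}

```text
t: 21.72
eef_pos: [0.632, 0.2542, 0.0275]
ee_rot: [-3.141, 0.0, -1.57]
force: [-3.3, -0.5, 7.3]
width: 0.0509
gripper_force: 20.0
```

Emit:
{"name": "arm_command", "arguments": {"commands": [{"tx": 0,"ty": 0,"tz": 0,"twist": 0},{"tx": 0,"ty": 0,"tz": 0,"twist": 0},{"tx": 0,"ty": 0,"tz": 0,"twist": 0},{"tx": 0,"ty": 0,"tz": 0,"twist": 0},{"tx": 0,"ty": 0,"tz": -0.1,"twist": 0},{"tx": 0,"ty": 0,"tz": -0.25,"twist": 0},{"tx": 0,"ty": 0,"tz": -0.41,"twist": 0},{"tx": 0,"ty": 0,"tz": -0.57,"twist": 0}], "claw": 0.85}}

```text
t: 22.38
eef_pos: [0.6314, 0.2536, 0.1695]
ee_rot: [3.14, -0.001, -1.571]
force: [1.1, 1.5, -0.8]
width: 0.0744
gripper_force: 0.0
```

```bash
python3 - <<'E'
from h import *
b=cur(); P=-np.pi/2
cmd(b,(.43,.225,.2,P)); cmd((.43,.225,.2,P),(.411,.208,.035,P))
E
```

```text
22.38 [ 0.6314  0.2536  0.1695 -1.5709] q6 -0.67 w 0.0744 [ 1.1  1.5 -0.8]
tx 0.114 ty 0.805 tz -0.122 twist -0.0000
tx 0.068 ty 0.076 tz 0.660 twist -0.0000
```

Emit:
{"name": "arm_command", "arguments": {"commands": [{"tx": 0.01,"ty": 0.08,"tz": -0.06,"twist": 0},{"tx": 0.03,"ty": 0.2,"tz": -0.122,"twist": 0},{"tx": 0.05,"ty": 0.34,"tz": -0.122,"twist": 0},{"tx": 0.07,"ty": 0.48,"tz": -0.122,"twist": 0},{"tx": 0.09,"ty": 0.62,"tz": -0.122,"twist": 0},{"tx": 0.1,"ty": 0.74,"tz": -0.122,"twist": 0},{"tx": 0.114,"ty": 0.805,"tz": -0.122,"twist": 0},{"tx": 0.114,"ty": 0.805,"tz": -0.122,"twist": 0}], "claw": 1}}

```text
t: 23.05
eef_pos: [0.4277, 0.2246, 0.1996]
ee_rot: [3.142, 0.001, -1.57]
force: [-0.8, 0.3, 0.0]
width: 0.088
gripper_force: 0.0
```

```bash
python3 - <<'E'
from h import *
b=cur(); c=calibration('wrist');W=grab_frame('wrist');save('w5',W)
m=pick('large_jar','wrist',proj(c,[.411,.208,.04]))
if m is not None: print(fit(cyl(.06,.077),[(c,m)],(.411,.208,0)))
else: print([(d['score'],d['rect']) for d in boxes_of('large_jar','wrist')],proj(c,[.411,.208,.04]))
cmd(b,(.411,.208,.035,-np.pi/2))
E
```

```text
23.05 [ 0.4277  0.2246  0.1996 -1.5698] q6 -0.89 w 0.0880 [-0.8  0.3  0. ]
(array([0.41186229, 0.20591614, 0.08315615]), np.float64(0.05351109582481495))
tx 0.066 ty 0.067 tz 0.658 twist 0.0003
```

View pics/w5.png

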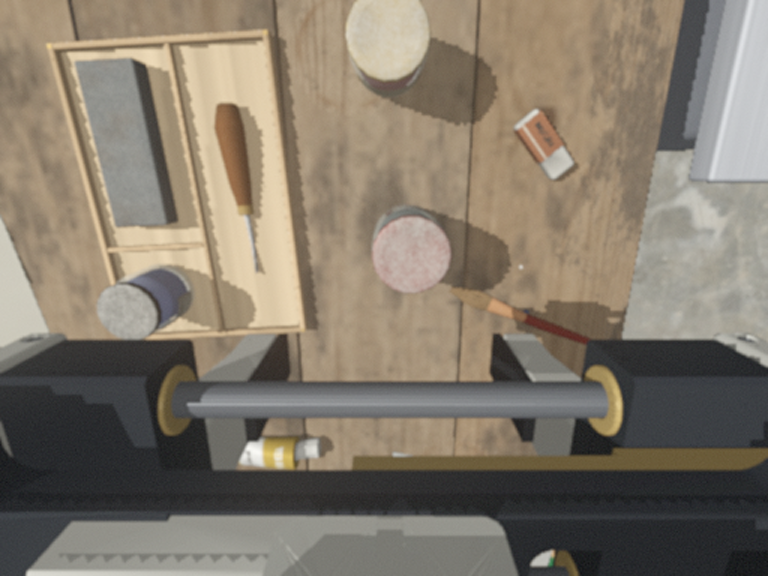

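The wrist view shows the gouge at (240,185), the stone at (130,140) and the small jar at (145,300), each in its compartment. The large jar is at (410,250) and the medium jar at (388,45). Grasp the large jar.

Emit:
{"name": "arm_command", "arguments": {"commands": [{"tx": 0.072,"ty": 0.064,"tz": 0.06,"twist": 0},{"tx": 0.072,"ty": 0.064,"tz": 0.18,"twist": 0},{"tx": 0.072,"ty": 0.064,"tz": 0.3,"twist": 0},{"tx": 0.072,"ty": 0.064,"tz": 0.42,"twist": 0},{"tx": 0.072,"ty": 0.064,"tz": 0.54,"twist": 0},{"tx": 0.072,"ty": 0.064,"tz": 0.64,"twist": 0},{"tx": 0.072,"ty": 0.064,"tz": 0.69,"twist": 0},{"tx": 0.072,"ty": 0.064,"tz": 0.69,"twist": 0}]}}

```text
t: 23.82
eef_pos: [0.4138, 0.206, 0.0234]
ee_rot: [3.138, -0.005, -1.572]
force: [0.2, -0.8, 0.8]
width: 0.0877
gripper_force: 0.0
```

Emit:
{"name": "arm_command", "arguments": {"commands": [{"tx": 0,"ty": 0,"tz": 0,"twist": 0},{"tx": 0,"ty": 0,"tz": 0,"twist": 0},{"tx": 0,"ty": 0,"tz": 0,"twist": 0},{"tx": 0,"ty": 0,"tz": 0,"twist": 0},{"tx": 0,"ty": 0,"tz": 0,"twist": 0},{"tx": 0,"ty": 0,"tz": 0,"twist": 0},{"tx": 0,"ty": 0,"tz": 0,"twist": 0},{"tx": 0,"ty": 0,"tz": 0,"twist": 0}], "claw": 0, "grip_force": 25}}

```text
t: 24.48
eef_pos: [0.4148, 0.2079, 0.0274]
ee_rot: [-3.141, 0.001, -1.571]
force: [-3.2, -0.2, 7.3]
width: 0.0587
gripper_force: 25.0
```

```bash
python3 - <<'E'
from h import *
b=cur(); P=-np.pi/2
A=(.44,.19,.2,P);B=(.53,.0,.2,P);C=(.594,-.12,.2,P)
cmd(b,A);cmd(A,B);cmd(B,C);cmd(C,(.594,-.12,.045,P))
E
```

```text
24.48 [ 0.4148  0.2079  0.0274 -1.5706] q6 -0.89 w 0.0587 [-3.2 -0.2  7.3]
tx 0.072 ty -0.101 tz -0.691 twist 0.0001
tx 0.760 ty -0.360 tz -0.000 twist -0.0000
tx 0.480 ty -0.256 tz -0.000 twist -0.0000
tx 0.000 ty -0.000 tz 0.620 twist -0.0000
```

Emit:
{"name": "arm_command", "arguments": {"commands": [{"tx": 0,"ty": 0,"tz": -0.08,"twist": 0},{"tx": 0,"ty": 0,"tz": -0.18,"twist": 0},{"tx": 0,"ty": 0,"tz": -0.32,"twist": 0},{"tx": 0.02,"ty": -0.03,"tz": -0.46,"twist": 0},{"tx": 0.05,"ty": -0.07,"tz": -0.58,"twist": 0},{"tx": 0.072,"ty": -0.101,"tz": -0.66,"twist": 0},{"tx": 0.072,"ty": -0.101,"tz": -0.69,"twist": 0},{"tx": 0.072,"ty": -0.101,"tz": -0.69,"twist": 0}]}}

```text
t: 25.15
eef_pos: [0.4404, 0.1899, 0.2007]
ee_rot: [-3.139, 0.003, -1.572]
force: [-0.5, -0.5, -2.5]
width: 0.0583
gripper_force: 25.0
```

Emit:
{"name": "arm_command", "arguments": {"commands": [{"tx": 0.06,"ty": -0.03,"tz": 0,"twist": 0},{"tx": 0.17,"ty": -0.08,"tz": 0,"twist": 0},{"tx": 0.29,"ty": -0.14,"tz": 0,"twist": 0},{"tx": 0.42,"ty": -0.2,"tz": 0,"twist": 0},{"tx": 0.54,"ty": -0.26,"tz": 0,"twist": 0},{"tx": 0.66,"ty": -0.31,"tz": 0,"twist": 0},{"tx": 0.74,"ty": -0.35,"tz": 0,"twist": 0},{"tx": 0.76,"ty": -0.36,"tz": 0,"twist": 0}]}}

```text
t: 25.82
eef_pos: [0.5293, -0.0029, 0.1965]
ee_rot: [3.138, -0.001, -1.573]
force: [0.4, 0.9, -2.1]
width: 0.0585
gripper_force: 25.0
```

Emit:
{"name": "arm_command", "arguments": {"commands": [{"tx": 0.05,"ty": -0.03,"tz": 0,"twist": 0},{"tx": 0.13,"ty": -0.07,"tz": 0,"twist": 0},{"tx": 0.22,"ty": -0.12,"tz": 0,"twist": 0},{"tx": 0.31,"ty": -0.17,"tz": 0,"twist": 0},{"tx": 0.39,"ty": -0.21,"tz": 0,"twist": 0},{"tx": 0.45,"ty": -0.24,"tz": 0,"twist": 0},{"tx": 0.48,"ty": -0.256,"tz": 0,"twist": 0},{"tx": 0.48,"ty": -0.256,"tz": 0,"twist": 0}]}}

```text
t: 26.48
eef_pos: [0.5933, -0.1211, 0.1968]
ee_rot: [3.138, -0.0, -1.572]
force: [0.1, 1.3, -1.3]
width: 0.0586
gripper_force: 25.0
```

Emit:
{"name": "arm_command", "arguments": {"commands": [{"tx": 0,"ty": 0,"tz": 0.08,"twist": 0},{"tx": 0,"ty": 0,"tz": 0.18,"twist": 0},{"tx": 0,"ty": 0,"tz": 0.3,"twist": 0},{"tx": 0,"ty": 0,"tz": 0.42,"twist": 0},{"tx": 0,"ty": 0,"tz": 0.53,"twist": 0},{"tx": 0,"ty": 0,"tz": 0.6,"twist": 0},{"tx": 0,"ty": 0,"tz": 0.61,"twist": 0},{"tx": 0,"ty": 0,"tz": 0.61,"twist": 0}]}}

```text
t: 27.15
eef_pos: [0.5923, -0.1197, 0.0451]
ee_rot: [3.138, -0.0, -1.57]
force: [0.1, 0.4, -1.4]
width: 0.0587
gripper_force: 25.0
```

```bash
python3 - <<'E'
from h import *
b=cur(); cmd(b,(.594,-.12,.0325,-np.pi/2))
c=calibration('side');grab_frame('side');r=[d for d in regions_of('collage_tray','side')]
c2=calibration('top')
if r: print(fit(box(.1,.164,.012),[(c,r[0]['region'])],(.595,-.09,-.03)))
E
```

```text
27.15 [ 0.5923 -0.1197  0.0451 -1.5702] q6 -0.12 w 0.0587 [ 0.1  0.4 -1.4]
tx 0.001 ty -0.007 tz 0.050 twist 0.0002
(array([ 0.59437803, -0.09010621, -0.03114566]), np.float64(0.6184936949149438))
```

Emit:
{"name": "arm_command", "arguments": {"commands": [{"tx": 0,"ty": -0.006,"tz": 0.015,"twist": 0},{"tx": 0,"ty": -0.006,"tz": 0.03,"twist": 0},{"tx": 0,"ty": -0.006,"tz": 0.045,"twist": 0},{"tx": 0,"ty": -0.006,"tz": 0.05,"twist": 0},{"tx": 0,"ty": -0.006,"tz": 0.05,"twist": 0},{"tx": 0,"ty": -0.006,"tz": 0.05,"twist": 0},{"tx": 0,"ty": -0.006,"tz": 0.05,"twist": 0},{"tx": 0,"ty": -0.006,"tz": 0.05,"twist": 0}]}}

```text
t: 27.92
eef_pos: [0.5954, -0.1206, 0.0342]
ee_rot: [-3.141, -0.0, -1.571]
force: [-0.2, 0.5, -0.9]
width: 0.0585
gripper_force: 25.0
```

Emit:
{"name": "arm_command", "arguments": {"commands": [{"tx": 0,"ty": 0,"tz": 0,"twist": 0},{"tx": 0,"ty": 0,"tz": 0,"twist": 0},{"tx": 0,"ty": 0,"tz": 0,"twist": 0},{"tx": 0,"ty": 0,"tz": 0,"twist": 0},{"tx": 0,"ty": 0,"tz": -0.1,"twist": 0},{"tx": 0,"ty": 0,"tz": -0.25,"twist": 0},{"tx": 0,"ty": 0,"tz": -0.41,"twist": 0},{"tx": 0,"ty": 0,"tz": -0.57,"twist": 0}], "claw": 0.95}}

```text
t: 28.58
eef_pos: [0.5947, -0.1206, 0.178]
ee_rot: [3.141, -0.0, -1.571]
force: [0.7, 0.4, 0.5]
width: 0.0831
gripper_force: 0.0
```

```bash
python3 - <<'E'
from h import *
b=cur(); Y=-np.pi/2+.47
cmd(b,(.6,-.32,.22,Y)); cmd((.6,-.32,.22,Y),(.568,-.346,.2,Y))
E
```

```text
28.58 [ 0.5947 -0.1206  0.178  -1.5709] q6 -0.12 w 0.0831 [0.7 0.4 0.5]
tx 0.798 ty -0.021 tz -0.168 twist -0.1496
tx 0.035 ty 0.161 tz 0.080 twist -0.0000
```

Emit:
{"name": "arm_command", "arguments": {"commands": [{"tx": 0.08,"ty": 0,"tz": -0.08,"twist": 0},{"tx": 0.2,"ty": -0.01,"tz": -0.15,"twist": -0.03},{"tx": 0.33,"ty": -0.01,"tz": -0.168,"twist": -0.06},{"tx": 0.46,"ty": -0.015,"tz": -0.168,"twist": -0.09},{"tx": 0.59,"ty": -0.02,"tz": -0.168,"twist": -0.12},{"tx": 0.71,"ty": -0.021,"tz": -0.168,"twist": -0.14},{"tx": 0.78,"ty": -0.021,"tz": -0.168,"twist": -0.15},{"tx": 0.798,"ty": -0.021,"tz": -0.168,"twist": -0.15}], "claw": 0.57}}

```text
t: 29.25
eef_pos: [0.5999, -0.323, 0.2181]
ee_rot: [3.141, 0.0, -1.1]
force: [-0.1, 0.1, 0.3]
width: 0.0498
gripper_force: 0.0
```

```bash
python3 - <<'E'
from h import *
b=cur(); c=calibration('wrist');W=grab_frame('wrist');save('w6',W)
u=proj(c,[.568,-.347,.05]);print(u)
for d in regions_of('glue_stick','wrist'):
    print(round(d['score'],2),np.round(d['rect']))
m=pick('glue_stick','wrist',u)
if m is not None: print(fit(cyl(.027,.094),[(c,m)],(.568,-.347,0)))
cmd(b,(.568,-.347,.045,-np.pi/2+.47))
E
```

```text
29.25 [ 0.5999 -0.323   0.2181 -1.1005] q6 0.68 w 0.0498 [-0.1  0.1  0.3]
[290.04440429 170.46680055]
0.96 [275. 157. 306. 195.]
0.78 [250. 206. 273. 247.]
0.77 [300. 192. 330. 224.]
(array([ 0.5681263 , -0.34579656,  0.0864163 ]), np.float64(0.06339254093904145))
tx 0.028 ty 0.157 tz 0.692 twist 0.0001
```

View pics/w6.png

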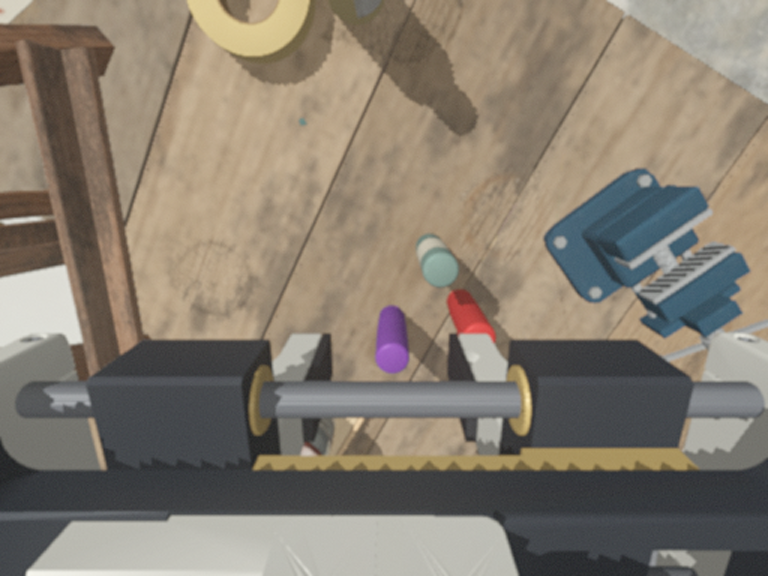

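The green glue stick is at (437,262), clear of the purple one at (392,340) and the red one at (468,315), and the fit puts it at (.568,-.346). Grasp it along the chosen axis.

Emit:
{"name": "arm_command", "arguments": {"commands": [{"tx": 0.02,"ty": 0.1,"tz": 0,"twist": 0},{"tx": 0.024,"ty": 0.157,"tz": 0.08,"twist": 0},{"tx": 0.024,"ty": 0.157,"tz": 0.2,"twist": 0},{"tx": 0.024,"ty": 0.157,"tz": 0.34,"twist": 0},{"tx": 0.024,"ty": 0.157,"tz": 0.48,"twist": 0},{"tx": 0.024,"ty": 0.157,"tz": 0.6,"twist": 0},{"tx": 0.024,"ty": 0.157,"tz": 0.664,"twist": 0},{"tx": 0.024,"ty": 0.157,"tz": 0.664,"twist": 0}]}}

```text
t: 30.07
eef_pos: [0.5658, -0.3408, 0.0484]
ee_rot: [3.137, 0.005, -1.099]
force: [0.0, 0.1, 0.3]
width: 0.0498
gripper_force: 0.0
```

Emit:
{"name": "arm_command", "arguments": {"commands": [{"tx": 0,"ty": 0,"tz": 0,"twist": 0},{"tx": 0,"ty": 0,"tz": 0,"twist": 0},{"tx": 0,"ty": 0,"tz": 0,"twist": 0},{"tx": 0,"ty": 0,"tz": 0,"twist": 0},{"tx": 0,"ty": 0,"tz": 0,"twist": 0},{"tx": 0,"ty": 0,"tz": 0,"twist": 0},{"tx": 0,"ty": 0,"tz": 0,"twist": 0},{"tx": 0,"ty": 0,"tz": 0,"twist": 0}], "claw": 0, "grip_force": 15}}

```text
t: 30.73
eef_pos: [0.5693, -0.3435, 0.0543]
ee_rot: [-3.14, -0.002, -1.099]
force: [0.3, 2.3, 5.9]
width: 0.0266
gripper_force: 15.0
```

```bash
python3 - <<'E'
from h import *
b=cur(); P=-np.pi/2
A=(.57,-.345,.22,b[3]);B=(.59,-.12,.22,P);C=(.5967,-.041,.22,P)
cmd(b,A);cmd(A,B);cmd(B,C,(.5967,-.041,.075,P))
E
```

```text
30.73 [ 0.5693 -0.3435  0.0543 -1.0994] q6 0.72 w 0.0266 [0.3 2.3 5.9]
tx 0.007 ty 0.000 tz -0.663 twist -0.0000
tx -0.766 ty -0.480 tz -0.000 twist 0.1501
tx -0.316 ty -0.027 tz -0.000 twist -0.0000
tx -0.316 ty -0.027 tz 0.580 twist -0.0000
```

Emit:
{"name": "arm_command", "arguments": {"commands": [{"tx": 0,"ty": 0,"tz": -0.08,"twist": 0},{"tx": 0,"ty": 0,"tz": -0.18,"twist": 0},{"tx": 0,"ty": 0,"tz": -0.3,"twist": 0},{"tx": 0,"ty": 0,"tz": -0.42,"twist": 0},{"tx": 0,"ty": 0,"tz": -0.54,"twist": 0},{"tx": 0,"ty": 0,"tz": -0.63,"twist": 0},{"tx": 0.007,"ty": 0,"tz": -0.663,"twist": 0},{"tx": 0.007,"ty": 0,"tz": -0.663,"twist": 0}]}}

```text
t: 31.4
eef_pos: [0.5701, -0.3455, 0.2215]
ee_rot: [-3.138, -0.004, -1.1]
force: [0.5, -0.2, -0.4]
width: 0.0269
gripper_force: 15.0
```

Emit:
{"name": "arm_command", "arguments": {"commands": [{"tx": -0.06,"ty": -0.04,"tz": 0,"twist": 0.02},{"tx": -0.17,"ty": -0.11,"tz": 0,"twist": 0.04},{"tx": -0.3,"ty": -0.19,"tz": 0,"twist": 0.065},{"tx": -0.43,"ty": -0.27,"tz": 0,"twist": 0.09},{"tx": -0.55,"ty": -0.35,"tz": 0,"twist": 0.115},{"tx": -0.67,"ty": -0.42,"tz": 0,"twist": 0.135},{"tx": -0.74,"ty": -0.465,"tz": 0,"twist": 0.15},{"tx": -0.766,"ty": -0.48,"tz": 0,"twist": 0.15}]}}

```text
t: 32.07
eef_pos: [0.5884, -0.1167, 0.2167]
ee_rot: [3.14, 0.001, -1.571]
force: [-0.4, 0.3, -0.0]
width: 0.0272
gripper_force: 15.0
```

Emit:
{"name": "arm_command", "arguments": {"commands": [{"tx": -0.07,"ty": -0.01,"tz": 0,"twist": 0},{"tx": -0.17,"ty": -0.02,"tz": 0,"twist": 0},{"tx": -0.26,"ty": -0.025,"tz": 0,"twist": 0},{"tx": -0.316,"ty": -0.027,"tz": 0,"twist": 0},{"tx": -0.316,"ty": -0.027,"tz": 0.1,"twist": 0},{"tx": -0.316,"ty": -0.027,"tz": 0.2,"twist": 0},{"tx": -0.316,"ty": -0.027,"tz": 0.3,"twist": 0},{"tx": -0.316,"ty": -0.027,"tz": 0.3,"twist": 0}]}}

```text
t: 32.73
eef_pos: [0.592, -0.0413, 0.1375]
ee_rot: [3.132, -0.001, -1.572]
force: [-0.3, 0.5, -0.1]
width: 0.0266
gripper_force: 15.0
```

```bash
python3 - <<'E'
from h import *
b=cur(); c=calibration('side');S=grab_frame('side');
cv2.imwrite('pics/p7.png',cv2.resize(S[130:290,200:400],(800,600),interpolation=cv2.INTER_CUBIC)[:,:,::-1])
cmd(b,(.5967,-.041,.07,-np.pi/2),(.5967,-.041,.0598,-np.pi/2))
E
```

```text
32.73 [ 0.592  -0.0413  0.1375 -1.5715] q6 -0.26 w 0.0266 [-0.3  0.5 -0.1]
tx -0.001 ty -0.019 tz 0.270 twist -0.0002
tx -0.001 ty -0.019 tz 0.311 twist -0.0002
```

View pics/p7.png

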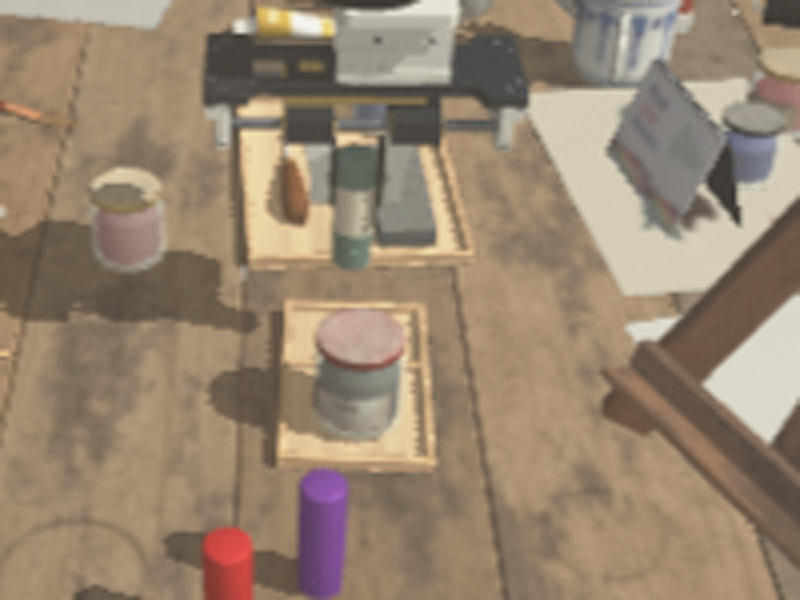

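The glue stick is held upright at (352,205), and the large jar stands in the square cell at (360,380). Lower the stick.

Emit:
{"name": "arm_command", "arguments": {"commands": [{"tx": 0,"ty": -0.006,"tz": 0.07,"twist": 0},{"tx": 0,"ty": -0.006,"tz": 0.15,"twist": 0},{"tx": 0,"ty": -0.006,"tz": 0.22,"twist": 0},{"tx": 0,"ty": -0.006,"tz": 0.265,"twist": 0},{"tx": 0,"ty": -0.006,"tz": 0.275,"twist": 0},{"tx": 0,"ty": -0.006,"tz": 0.275,"twist": 0},{"tx": 0,"ty": -0.006,"tz": 0.275,"twist": 0},{"tx": 0,"ty": -0.006,"tz": 0.275,"twist": 0}]}}

```text
t: 33.45
eef_pos: [0.5982, -0.0406, 0.076]
ee_rot: [-3.14, 0.0, -1.571]
force: [0.6, -0.4, -0.6]
width: 0.0268
gripper_force: 15.0
```

Emit:
{"name": "arm_command", "arguments": {"commands": [{"tx": 0,"ty": 0.004,"tz": 0.02,"twist": 0},{"tx": 0,"ty": 0.004,"tz": 0.035,"twist": 0},{"tx": 0,"ty": 0.004,"tz": 0.05,"twist": 0},{"tx": 0,"ty": 0.004,"tz": 0.058,"twist": 0},{"tx": 0,"ty": 0.004,"tz": 0.058,"twist": 0},{"tx": 0,"ty": 0.004,"tz": 0.058,"twist": 0},{"tx": 0,"ty": 0.004,"tz": 0.058,"twist": 0},{"tx": 0,"ty": 0.004,"tz": 0.058,"twist": 0}]}}

```text
t: 34.12
eef_pos: [0.5963, -0.0406, 0.0601]
ee_rot: [-3.142, 0.0, -1.571]
force: [-0.2, -0.2, 0.4]
width: 0.0266
gripper_force: 15.0
```

Emit:
{"name": "arm_command", "arguments": {"commands": [{"tx": 0,"ty": 0,"tz": 0.002,"twist": 0},{"tx": 0,"ty": 0,"tz": 0.004,"twist": 0},{"tx": 0,"ty": 0,"tz": 0.006,"twist": 0},{"tx": 0,"ty": 0,"tz": 0.006,"twist": 0},{"tx": 0,"ty": 0,"tz": 0.006,"twist": 0},{"tx": 0,"ty": 0,"tz": 0.006,"twist": 0},{"tx": 0,"ty": 0,"tz": 0.006,"twist": 0},{"tx": 0,"ty": 0,"tz": 0.006,"twist": 0}]}}

```text
t: 34.78
eef_pos: [0.5964, -0.0406, 0.0593]
ee_rot: [-3.141, -0.0, -1.571]
force: [-1.4, -0.1, 5.7]
width: 0.0265
gripper_force: 15.0
```

Emit:
{"name": "arm_command", "arguments": {"commands": [{"tx": 0,"ty": 0,"tz": 0,"twist": 0},{"tx": 0,"ty": 0,"tz": 0,"twist": 0},{"tx": 0,"ty": 0,"tz": 0,"twist": 0},{"tx": 0,"ty": 0,"tz": 0,"twist": 0},{"tx": 0,"ty": 0,"tz": -0.08,"twist": 0},{"tx": 0,"ty": 0,"tz": -0.2,"twist": 0},{"tx": 0,"ty": 0,"tz": -0.36,"twist": 0},{"tx": 0,"ty": 0,"tz": -0.52,"twist": 0}], "claw": 0.5}}

```text
t: 35.45
eef_pos: [0.5954, -0.0409, 0.1892]
ee_rot: [3.139, -0.001, -1.571]
force: [1.7, 0.5, 0.5]
width: 0.0437
gripper_force: 0.0
```

Emit:
{"name": "arm_command", "arguments": {"commands": [{"tx": 0.05,"ty": 0.05,"tz": -0.1,"twist": 0},{"tx": 0.15,"ty": 0.15,"tz": -0.1,"twist": 0},{"tx": 0.28,"ty": 0.25,"tz": -0.1,"twist": 0},{"tx": 0.41,"ty": 0.35,"tz": -0.1,"twist": 0},{"tx": 0.54,"ty": 0.45,"tz": -0.1,"twist": 0},{"tx": 0.67,"ty": 0.5,"tz": -0.1,"twist": 0},{"tx": 0.78,"ty": 0.5,"tz": -0.1,"twist": 0},{"tx": 0.85,"ty": 0.5,"tz": -0.1,"twist": 0}]}}

```text
t: 36.12
eef_pos: [0.4702, -0.2553, 0.2141]
ee_rot: [-3.141, -0.0, -1.572]
force: [0.4, 0.7, 0.4]
width: 0.0435
gripper_force: 0.0
```

```bash
python3 - <<'E'
from h import *
cur(); T=grab_frame('top');S=grab_frame('side');cal={c:calibration(c) for c in('top','side')}
cv2.imwrite('pics/end.png',np.vstack([cv2.cvtColor(cv2.resize(i,(600,300),interpolation=cv2.INTER_CUBIC),cv2.COLOR_RGB2BGR) for i in(T[130:240,120:340],S[120:270,200:400])]))
up=np.array([0,0,.005])
G={'stone':(box(.045,.125,.02)+up,(.6386,.1325,.05)),'small_jar':(cyl(.052,.062)+up,(.6324,.254,0)),'large_jar':(cyl(.06,.077)+up,(.594,-.12,0)),'glue_stick':(cyl(.027,.094)+up,(.597,-.041,0)),'medium_jar':(cyl(.056,.07),(.43,.063,0))}
for q,(p,x) in G.items():
  for c in cal:
    m=pick(q,c,proj(cal[c],[x[0],x[1],.03]))
    if m is not None: r=fit(p,[(cal[c],m)],x);print(q,c,np.round(r[0],3),round(r[1],2))
for c in cal: print('gouge',[(round(d['score'],2),ray(cal[c],d['uv'],.01)) for d in spot_point('gouge',c)])
E
```

```text
36.12 [ 0.4702 -0.2553  0.2141 -1.5721] q6 0.13 w 0.0435 [0.4 0.7 0.4]
stone top [0.638 0.13  0.066] 0.1
stone side [0.639 0.131 0.016] 0.1
small_jar top [0.63  0.253 0.108] 0.14
small_jar side [0.633 0.257 0.042] 0.17
large_jar side [ 0.595 -0.121  0.   ] 0.11
glue_stick side [ 0.591 -0.131  0.924] 0.49
medium_jar top [0.426 0.063 0.012] 0.12
medium_jar side [0.429 0.065 0.073] 0.55
gouge [(0.46, array([0.55765106, 0.16848269, 0.01      ]))]
gouge []
```

View pics/end.png

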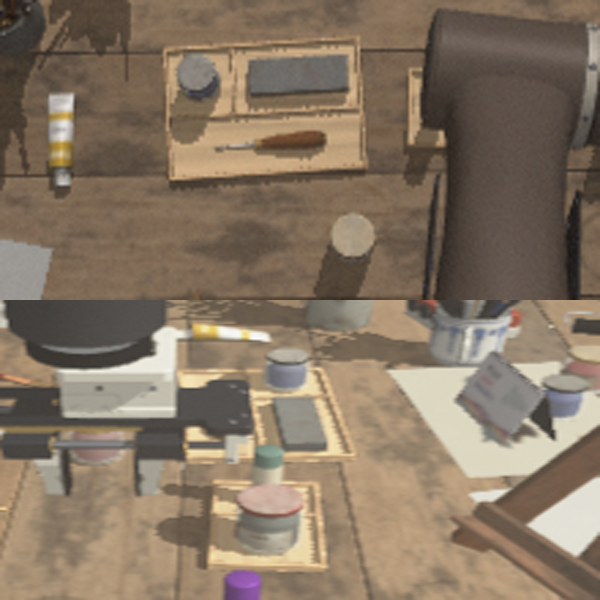

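The final picture shows all five things upright or flat in their compartments: gouge (275,142), stone (299,76) and small jar (198,75) in the top crop, large jar (270,515) and glue stick (268,465) in the side crop. The medium jar (352,235) and paint tube (62,135) have not moved, so I hand the job in.

```bash
python3 -c "
from station import *
print(job_done())"
```

```text
the job is handed in; nothing more can be done
None
```

Both kits are made up and the job was handed in at about 36 s of the 128 s: all five things are in their compartments in the order asked, and the medium jar and paint tube are where they were.

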